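# Free the blank in the ball vise: roll back the knurled nut and push the strap clear

### The job

Free the brass blank clamped on top of the ball vise, by fingertip only. Roll the knurled nut anticlockwise (seen from above) by two full turns, no further, then push the strap by its upright post all the way back off the blank, and come clear. Do not pinch the nut or the post between the fingers, lift nothing, and leave the blank in its pocket and the other things on the bench where they are.

Things in the scene. Friction and masses are not known exactly. Their poses are not given: they have to be found in the camera images.
- vise: Ball vise fixed to the bench: black foot 120 mm wide, round grey body, on top a dark steel plate (own x -80 to +118 mm, y -33 to +33), top face 110 mm above the bench. Origin on the bench under the nut's axis; z up; x runs along the strap from nut to blank. Black T-handle to +y, below 75 mm. Guide cheeks beside the strap reach 118 mm. Place and yaw vary.
- nut (a joint): Turn of the knurled nut, rad: 0 = tight (start), grows as it is unscrewed anticlockwise seen from above; two full turns = 12.57. It rises 3 mm per turn, drags with about 0.035 N m, and stays where it is left; it cannot be tightened below 0 and stops at 22.
- nut_center (a point): Centre of the knurled nut, on its axis, half-way up. Steel disc 24 mm high, 56 mm diameter over 22 upright ribs 2 mm proud. At the start it spans 122.5 to 146.5 mm above the bench, the strap's top is at 122, the 10 mm stud's top at 168. Free for 50 mm all round it. A spigot under it locks the strap (but for 2 to 5 mm of play) until about one turn is undone.
- nut_index (a point): Outer end of the brass index bar on the nut's top face, 25 mm from the axis, turning with the nut (at joint value 0 it points along the vise's x, towards the post).
- strap: Loose grey aluminium strap, slotted, own x -50 to +98 mm, 40 mm wide, 12 mm thick, about 220 g, flat on the vise's plate, the nut's stud through its slot. Origin on its underside, at the start on the nut's axis, x along the vise's x. Once unlocked it slides along the vise's -x for 25 mm until the slot's end meets the stud.
- post (a point): Centre (half-way up) of the upright steel post on the strap's nose: 12 mm diameter, 24 mm tall, from 122 to 146 mm above the bench, 88 mm from the nut axis at the start (63 mm when the strap is fully back).
- blank: Loose brass blank 30 x 30 x 7.5 mm in a pocket of the plate, centred 95 mm from the nut axis along the vise's x, its top 0.5 mm below the plate's top; at the start the strap's nose covers more than half of it. Origin at the centre of its underside.
- hammer: Hammer lying on the bench; leave it alone.
- graver: Graver standing on its wooden handle near the vise's foot, 85 mm tall, 30 mm thick; leave it alone.
- jar: Closed jar 64 mm diameter, 62 mm tall; leave it alone.
- ring: Brass finger ring 23 mm diameter, 6 mm tall, lying near the vise's foot; leave it alone.
- steel_block: Steel bench block 55 x 55 x 22 mm; leave it alone.
- stone: Pale cut stone 42 mm diameter, 17 mm tall, near the vise's foot; leave it alone.
- marker: Black marker pen lying on the bench, 120 mm long, 12 mm thick; leave it alone.
Not all that is in view belongs to the job. Leave any purple or turquoise look-alike of the vise alone.

How it is judged:
By the outcome, as a careful person would: the job done as asked, in the order asked, and still so for the second after the job is handed in, with the robot touching nothing.
It also fails if it takes over 72 s, if anything falls off the work surface, if the arm or the gripper's body presses on something with over 40 N, if the wrist force passes 120 N, or if a joint passes its speed limit or range.

### The arm

A 7-joint arm with a two-finger parallel gripper is mounted at the origin on the work surface. World frame = base frame: x ahead of the robot, y to its left, z up, the work surface at z = 0. Lengths are in m, angles in degrees, forces in N, time in s.
With the tool pointing down it reaches from about 0.425 to 0.875 m from the base axis. Payload 4.7 kg.
Tool frame: the origin (TCP) lies at the very end of the fingers, on their centre line; the grasp point (between the pads) lies 19 mm behind it; z points along the fingers, y is the direction in which the jaws open and shut (so a half turn about z gives the same grasp; the last joint's range is limited). The gripper opens to 87 mm and grips with 3 to 60 N. Pads are 19 mm wide; open, the fingers measure 117 mm over their backs; the gripper's body (75 mm by 190 mm) begins 51 mm behind the grasp point.
Start: joints at [-67.832, 18.392, -4.016, 83.108, 1.295, 78.541, -3.26], TCP at [0.237, 0.605, 0.187] pointing down, gripper open.
Joint ranges: [-163.93, 163.93], [-17.29, 119.83], [-79.2, 71.16], [3.27, 140.29], [-89.18, 269.18], [5.43, 117.66], [-154.24, 154.24]. Speed limits (degrees/s): [147.25, 147.25, 180, 180, 180, 180, 180].

### API

Orientations are given as [roll, pitch, yaw] about the fixed x, y, z axes, in that order (R = Rz(yaw) Ry(pitch) Rx(roll)).
In Python, from cell import env gives the robot as it stands.
- The arm moves only by the tool servo_tool, never from a script. Its argument "increments" is a list that holds one entry, the list of rows, each a list of 7 numbers: the shift along the tool's x, y, z in m, then the turn, a rotation vector about the tool's x, y, z in degrees, then the opening, from -1 (shut) to 1 (fully open). In form: [[[dx, dy, dz, rx, ry, rz, fingers], ...]]. A call has 1 to 20 rows; each row is the pose to reach, as a shift and turn from the pose commanded when the call began, along the tool's axes at that moment; what a row does not reach only later rows make up. A row lasts 1/10 s, in which the tool goes at most 50 mm and 8.59 degrees, less where a joint would pass 70% of its speed; a pose out of reach is approached as far as the arm can. A call with a gripper value outside its range is refused whole. The fingers move at their own pace and stop on an object; "squeeze" is the grip in N (left out, the last holds). Time passes only in rows, so rows that repeat a pose let the fingers close. It gives the time, the measured TCP pose, the force and the opening at its end, in the units of the state.
- env.get_obs(): the state, without advancing time (a new reading comes with each control period).
- env.read_camera(name): name is "scene" or "top" or "wrist"; returns a dict with "frame" (480x640x3 uint8, blue, green, red), "intrinsics" (3x3 intrinsics, pixels), "D" ([k1, k2, p1, p2, k3] as OpenCV has them; the pictures are not rectified), "rvec" (rotation vector, rad) and "tvec" (3), from world to camera coordinates, as OpenCV has them. Camera axes: x right, y down, z forward; pixel columns grow to the right and rows downward; lengths in m; the calibration is good to about 2 mm. A picture is of the moment at which its call begins. There is no depth.
- env.sign_off(): hands the job in, once; it reports no verdict.
The state is a dict: "time_s": time; "qpos": joint angles; "joint_velocities": joint speeds; "effort": joint torques, N m; "tool_pos": TCP position; "tool_rot": TCP orientation; "force": force on the tool from outside, world axes, zero at the start; "wrist_torque": the same for the moment, N m; "grip_width": finger opening in m.
Only numpy, scipy, OpenCV 4.12 (cv2) and the standard library are available. Lean on these libraries where they do the work, as an engineer would, in place of code of your own. Each camera call takes 0.05 s, during which the arm holds its last target.

## Working session

There is one attempt and no reset: what is moved stays moved. The work goes in short steps, Python scripts to look and compute and a tool call to move; the robot and the scene stay as the last step left them, time stands still between calls to the robot, and variables do not carry over. Pictures are saved under pics/ and viewed, and the job is handed in when it is done.

Besides the shell and the picture viewer there is one more tool, called after "Request:" by a JSON object that holds its "op" and its "data". servo_tool: Moves the arm, as the interface text tells. Its arguments: {"type":"object","properties":{"increments":{"type":"array","items":{"type":"array","items":{"type":"array","items":{"type":"number"}}}},"squeeze":{"type":"number"}},"required":["increments"]}

```bash
ls; mkdir -p pics; cat > h.py <<'E'
import numpy as np, cv2
from cell import env
def cam(n,save=None):
    c=env.read_camera(n)
    if save: cv2.imwrite('pics/'+save,c['frame'])
    return c
def proj(c,p):
    return cv2.projectPoints(np.array(p,float).reshape(-1,3),np.array(c['rvec']),np.array(c['tvec']),np.array(c['intrinsics']),np.array(c['D']))[0].reshape(-1,2)
def ray(c,uv):
    n=cv2.undistortPoints(np.array(uv,float).reshape(-1,1,2),np.array(c['intrinsics']),np.array(c['D'])).reshape(-1,2)
    R=cv2.Rodrigues(np.array(c['rvec']))[0]; t=np.array(c['tvec']).ravel()
    o=-R.T@t; d=np.c_[n,np.ones(len(n))]@R
    return o,d
def atz(c,uv,z):
    o,d=ray(c,uv); return o+d*((z-o[2])/d[:,2])[:,None]
E
python3 - <<'E'
from h import *
print(env.get_obs())
for n in ['scene','top','wrist']:
    c=cam(n,n+'0.png'); o,_=ray(c,[[320,240]]); print(n,o)
E
```

```text
pics
{'time_s': 0.0, 'qpos': array([-67.83260402,  18.4380943 ,  -4.01598225,  83.17610895,
         1.29695878,  78.53956817,  -3.2592036 ]), 'joint_velocities': array([-0.01991748, -0.03146625, -0.04558509,  0.03532909,  0.0732115 ,
        0.05551587,  0.03258189]), 'effort': array([-6.13786688e-05, -4.91290069e+01, -4.03837077e-01, -3.12521124e+01,
       -6.36851834e-02,  4.37316787e-02,  1.98548432e-04]), 'tool_pos': array([0.23657432, 0.60475084, 0.18606201]), 'tool_rot': array([-1.79891583e+02,  7.54258862e-03,  1.58644003e+02]), 'force': array([ 0.40091549, -0.25996998,  0.39132924]), 'wrist_torque': array([ 0.03967834,  0.00813913, -0.01819802]), 'grip_width': 0.086927844892528}
scene [1.26303199 0.11124188 0.68428685]
top [ 3.25845012e-01 -7.47846335e-04  1.04249522e+00]
wrist [0.16397094 0.63235692 0.38324977]
```

View pics/scene0.png

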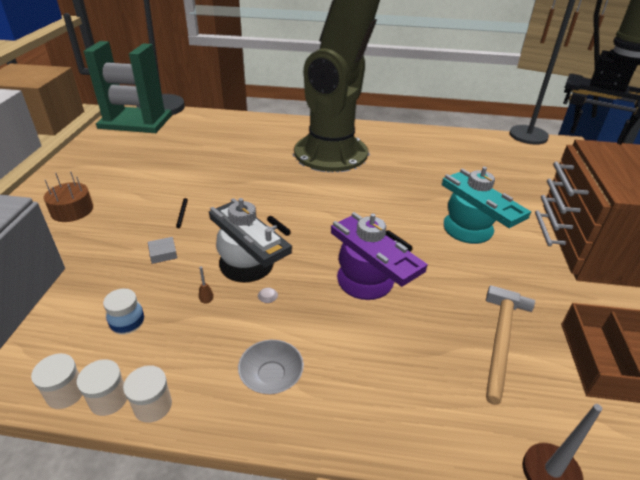

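View pics/top0.png

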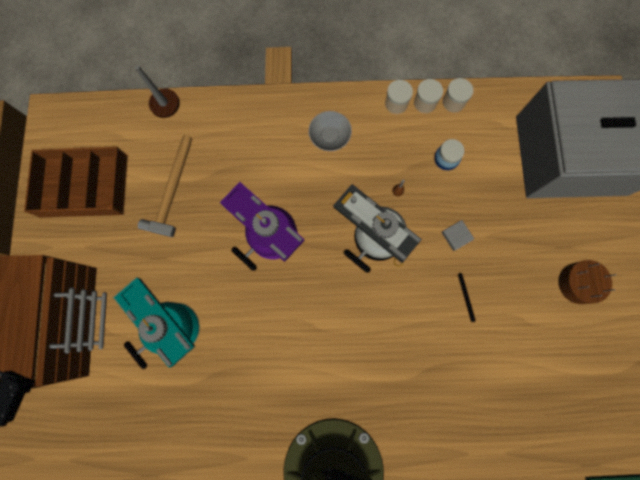

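View pics/wrist0.png

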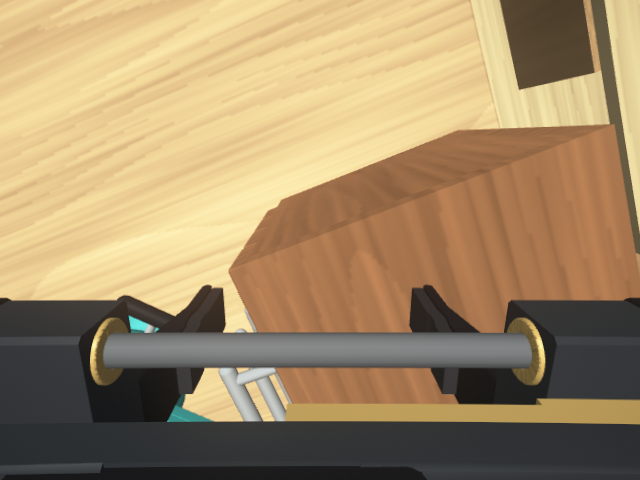

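The grey vise (scene 245,235; top 380,230) has the black foot, grey body and a brass blank. The purple one (scene 370,250; top 265,225) and the turquoise one (scene 475,200; top 155,325) are look-alikes. I'll confirm with enlarged crops.

```bash
python3 - <<'E'
import cv2, numpy as np
a=cv2.imread('pics/scene0.png')[180:310,180:310]; b=cv2.imread('pics/top0.png')[170:290,320:440]
a=cv2.resize(a,(400,400),interpolation=cv2.INTER_CUBIC);b=cv2.resize(b,(400,400),interpolation=cv2.INTER_CUBIC)
cv2.imwrite('pics/crop0.png',np.hstack([a,b]))
E
```

```text
(no output)
```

View pics/crop0.png

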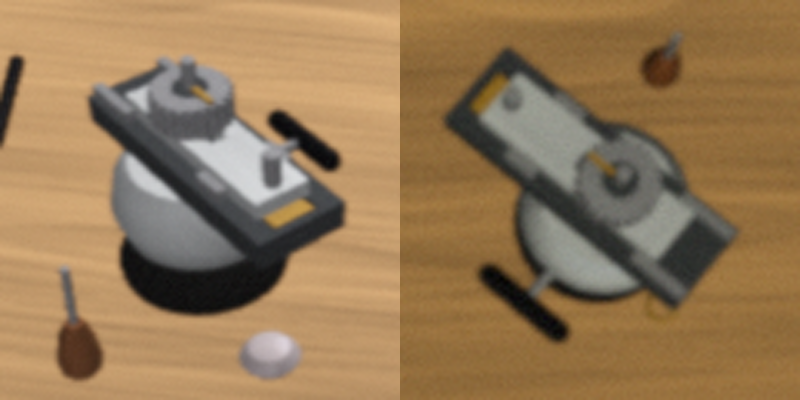

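The crops show the grey vise: nut at crop (190,90)/(622,178), post at (272,165)/(513,93), brass blank at the nose. The index points towards the post. Next I fit the pose.

```bash
cat > fit.py <<'E'
from h import *
from scipy.optimize import least_squares
ct=cam('top');cs=cam('scene')
T=lambda x,y:(320+(x-400)/3.3333,170+y/3.3333)
S=lambda x,y:(180+x/3.077,180+y/3.077)
P=[(ct,T(508,48),(.118,-.033,.11)),(ct,T(443,120),(.118,.033,.11)),(ct,T(738,232),(-.08,-.033,.11)),(ct,T(675,308),(-.08,.033,.11)),
(ct,T(513,92),(.088,0,.146)),(ct,T(624,175),(0,0,.168)),(cs,S(187,62),(0,0,.168)),(cs,S(272,152),(.088,0,.146)),(cs,S(343,205),(.118,.033,.11)),(cs,S(260,243),(.118,-.033,.11)),(cs,S(90,98),(-.08,-.033,.11))]
def W(p,q):
    c,s=np.cos(p[2]),np.sin(p[2]); return [p[0]+c*q[0]-s*q[1],p[1]+s*q[0]+c*q[1],q[2]]
f=lambda p:np.concatenate([proj(c,W(p,q))[0]-uv for c,uv,q in P])
r=least_squares(f,[.55,-.1,.8]); print(r.x,np.degrees(r.x[2])); print(f(r.x).reshape(-1,2).round(1))
for sub,n in ((ct,'top'),(cs,'scene')):
    PP=[a for a in P if a[0] is sub]
    g=lambda p:np.concatenate([proj(c,W(p,q))[0]-uv for c,uv,q in PP])
    x=least_squares(g,r.x).x; print(n,x,np.degrees(x[2]))
E
python3 fit.py
```

```text
[ 0.5248202  -0.12454044  0.83787417] 48.00665392584034
[[-0.8 -1.2]
 [-0.3 -1.1]
 [ 0.1 -0.1]
 [ 0.1  0. ]
 [-0.5  0.3]
 [-0.4 -0.9]
 [ 0.1 -1.7]
 [-0.4 -0.4]
 [ 0.7 -1.7]
 [-0.7  0.3]
 [-0.8 -1.5]]
top [ 0.52375677 -0.1251326   0.83817632] 48.023965346291234
scene [ 0.52754842 -0.12349412  0.83827609] 48.02968182099222
```

```bash
cat >> h.py <<'E'
from scipy.spatial.transform import Rotation as Ro
NX=np.array([.525,-.1245]); YAW=48.
def v2w(x,y,z):
    c,s=np.cos(np.radians(YAW)),np.sin(np.radians(YAW)); return np.array([NX[0]+c*x-s*y,NX[1]+s*x+c*y,z])
def w2v(p):
    c,s=np.cos(np.radians(YAW)),np.sin(np.radians(YAW)); d=np.array(p[:2])-NX; return np.array([c*d[0]+s*d[1],-s*d[0]+c*d[1],p[2]])
def R(rpy): return Ro.from_euler('xyz',rpy,degrees=True)
def show(rows):
    print('[['+','.join('[%s]'%','.join('%g'%round(v,4 if i<3 else 2) for i,v in enumerate(r)) for r in rows)+']]')
E
python3 - <<'E'
from h import *
o=env.get_obs(); R0=R(o['tool_rot']); p0=o['tool_pos']
g=v2w(-.065,0,.22); way=[p0,np.array([.40,.40,.25]),np.array([.52,.15,.25]),g]
print(g)
rv=(R0.inv()*R([180,0,48])).as_rotvec(degrees=True); print(rv)
L=np.r_[0,np.cumsum([np.linalg.norm(b-a) for a,b in zip(way,way[1:])])]
rows=[]
for k in range(1,21):
    s=L[-1]*k/20; p=np.array([np.interp(s,L,[w[i] for w in way]) for i in range(3)])
    rows.append([*R0.inv().apply(p-p0),*(rv*k/20),-1])
show(rows)
E
```

```text
[ 0.48150651 -0.17280441  0.22      ]
[-2.94016480e-02  5.08860424e-02  1.10643127e+02]
[[[-0.0367,-0.0213,-0.0102,-0,0,5.53,-1],[-0.0735,-0.0426,-0.0205,-0,0.01,11.06,-1],[-0.1102,-0.0639,-0.0307,-0,0.01,16.6,-1],[-0.1469,-0.0852,-0.0409,-0.01,0.01,22.13,-1],[-0.1836,-0.1065,-0.0512,-0.01,0.01,27.66,-1],[-0.2204,-0.1278,-0.0614,-0.01,0.02,33.19,-1],[-0.2531,-0.1561,-0.0632,-0.01,0.02,38.73,-1],[-0.2851,-0.1859,-0.0632,-0.01,0.02,44.26,-1],[-0.317,-0.2157,-0.0631,-0.01,0.02,49.79,-1],[-0.349,-0.2455,-0.0631,-0.01,0.03,55.32,-1],[-0.3809,-0.2753,-0.0631,-0.02,0.03,60.85,-1],[-0.4128,-0.3051,-0.0631,-0.02,0.03,66.39,-1],[-0.4348,-0.3407,-0.0611,-0.02,0.03,71.92,-1],[-0.4457,-0.3828,-0.0571,-0.02,0.04,77.45,-1],[-0.4567,-0.4249,-0.053,-0.02,0.04,82.98,-1],[-0.4676,-0.467,-0.049,-0.02,0.04,88.51,-1],[-0.4785,-0.5091,-0.0449,-0.02,0.04,94.05,-1],[-0.4895,-0.5512,-0.0409,-0.03,0.05,99.58,-1],[-0.5004,-0.5933,-0.0368,-0.03,0.05,105.11,-1],[-0.5113,-0.6353,-0.0328,-0.03,0.05,110.64,-1]]]
```

Request:
{"op": "servo_tool", "data": {"increments": [[[-0.037,-0.021,-0.01,0,0,5.5,-1],[-0.073,-0.043,-0.02,0,0,11,-1],[-0.11,-0.064,-0.031,0,0,16.5,-1],[-0.147,-0.085,-0.041,0,0,22,-1],[-0.184,-0.107,-0.051,0,0,27.5,-1],[-0.22,-0.128,-0.061,0,0,33,-1],[-0.253,-0.156,-0.063,0,0,38.5,-1],[-0.285,-0.186,-0.063,0,0,44,-1],[-0.317,-0.216,-0.063,0,0,50,-1],[-0.349,-0.246,-0.063,0,0,55,-1],[-0.381,-0.275,-0.063,0,0,61,-1],[-0.413,-0.305,-0.063,0,0,66,-1],[-0.435,-0.341,-0.061,0,0,72,-1],[-0.446,-0.383,-0.057,0,0,77.5,-1],[-0.457,-0.425,-0.053,0,0,83,-1],[-0.468,-0.467,-0.049,0,0,88.5,-1],[-0.479,-0.509,-0.045,0,0,94,-1],[-0.49,-0.551,-0.041,0,0,99.5,-1],[-0.5,-0.593,-0.037,0,0,105,-1],[-0.511,-0.635,-0.033,0,0,110.64,-1]]], "squeeze": 20}}

```text
time_s: 2.25
tool_pos: [0.4808, -0.1737, 0.2202]
tool_rot: [180.0, -0.1, 47.8]
force: [0.6, -0.2, 0.8]
grip_width: 0.0001
```

```bash
python3 - <<'E'
from h import *
o=env.get_obs(); print(o['time_s'],w2v(o['tool_pos']),o['tool_rot'],o['force'],o['grip_width'],o['qpos'])
c=cam('scene','s1.png'); c=cam('wrist','w1.png')
print(proj(c,[o['tool_pos'],v2w(0,0,.168),v2w(.025,0,.1465),v2w(.088,0,.146)]))
c=cam('top','t1.png')
E
```

```text
2.25 [-6.61144946e-02 -1.19394721e-04  2.20211426e-01] [ 1.79985879e+02 -6.39504050e-02  4.77844688e+01] [ 0.56400444 -0.17727055  0.76210608] 0.00011789093076070933 [-22.39518368  -0.66116616  39.41414448 100.94123708   0.37416025
  79.52978651 -25.26616951]
[[308.36878363 262.86725931]
 [307.00205607 136.51312476]
 [306.6885559   96.87069803]
 [303.87911873 -14.06476636]]
```

View pics/w1.png

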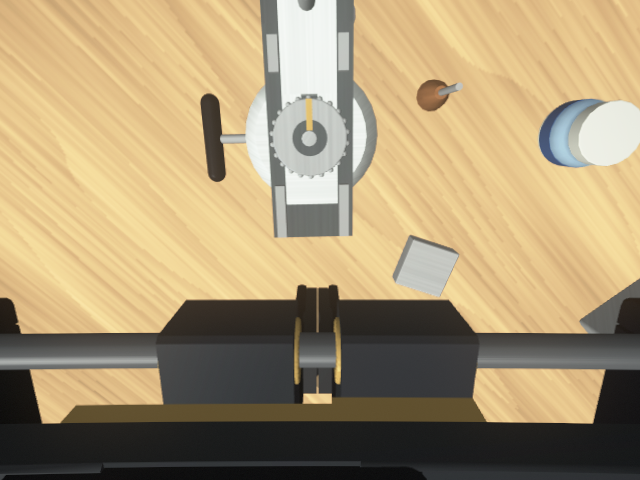

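View pics/s1.png

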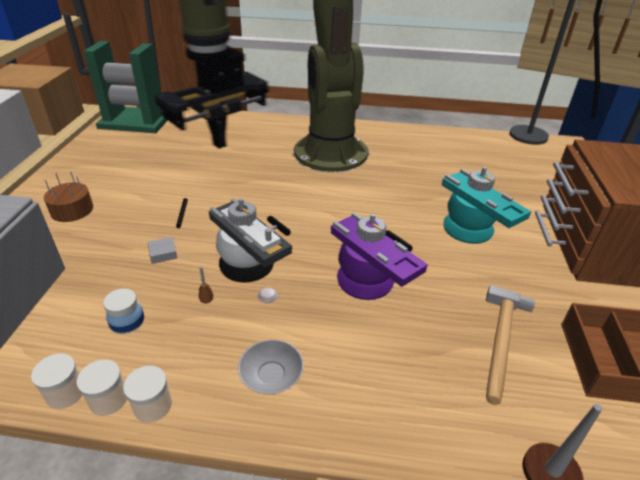

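```bash
python3 - <<'E'
from h import *
o=env.get_obs(); c=cam('wrist')
Rt=R(o['tool_rot'])
print(np.array(c['intrinsics']),c['D'])
o_,d=ray(c,[[320,240]]); print(Rt.inv().apply(o_-o['tool_pos']),Rt.inv().apply(d))
for z in (0,-.019,-.04,-.07):
  print(z,proj(c,[o['tool_pos']+Rt.apply([x,y,z]) for x in(-.0095,.0095) for y in (-.015,.015)]).round().tolist())
s=cv2.imread('pics/s1.png')[60:160,150:290]; 
w=cv2.imread('pics/w1.png')[270:410,240:400]
cv2.imwrite('pics/c1.png',np.hstack([cv2.resize(s,(420,300),interpolation=3),cv2.resize(w,(343,300),interpolation=3)]))
cs=cam('scene'); print(proj(cs,[o['tool_pos']+Rt.apply([x,y,z]) for z in (0,-.07) for x in(-.0095,.0095) for y in (-.015,.015)]).round(1).tolist())
E
```

```text
[[378.49740891   0.         317.07306131]
 [  0.         378.49740891 245.69660328]
 [  0.           0.           1.        ]] [0.02572513 0.         0.         0.         0.        ]
[ 7.62942483e-02  1.77744769e-04 -1.97094142e-01] [[-0.26772296  0.00812606  0.96361024]]
0 [[290.0, 293.0], [343.0, 293.0], [289.0, 261.0], [344.0, 261.0]]
-0.019 [[288.0, 308.0], [346.0, 308.0], [287.0, 273.0], [347.0, 273.0]]
-0.04 [[284.0, 328.0], [349.0, 328.0], [283.0, 290.0], [350.0, 290.0]]
-0.07 [[278.0, 366.0], [356.0, 366.0], [276.0, 322.0], [357.0, 322.0]]
[[223.3, 157.0], [210.0, 161.7], [228.3, 160.8], [215.0, 165.6], [219.6, 124.2], [205.5, 128.6], [224.8, 127.8], [210.7, 132.2]]
```

View pics/c1.png

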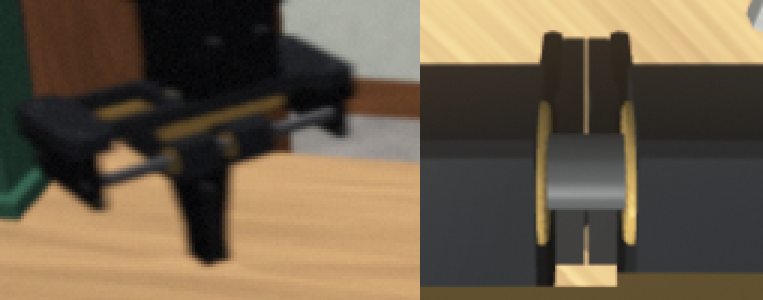

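```bash
python3 - <<'E'
from h import *
o=env.get_obs(); print(o['time_s'],w2v(o['tool_pos']),o['tool_rot'])
Rt=R(o['tool_rot'])
cs=cam('scene'); c=cam('wrist'); ct=cam('top')
im=cs['frame'].copy(); 
def draw(cc,im):
  for z in (0,-.02,-.04):
    q=proj(cc,[o['tool_pos']+Rt.apply([x,y,z]) for x,y in((-.0095,-.015),(-.0095,.015),(.0095,.015),(.0095,-.015))])
    for a in q: cv2.circle(im,tuple(int(round(v)) for v in a),1,(0,0,255) if z==0 else (0,255,0) if z==-.02 else (255,255,0),-1)
a=cs['frame'].copy();b=c['frame'].copy();d=ct['frame'].copy();draw(cs,a);draw(c,b);draw(ct,d)
cv2.imwrite('pics/c2.png',np.hstack([cv2.resize(a[80:180,170:270],(400,400),interpolation=0),cv2.resize(b[240:400,240:400],(400,400),interpolation=0)]))
cv2.imwrite('pics/w2.png',c['frame'])
# nut in wrist
print(proj(c,[v2w(0,0,.168),v2w(.025,0,.1465)]))
print(env.get_obs()['tool_pos']-o['tool_pos'])
E
```

```text
2.5 [-0.06406571  0.00087101  0.22013512] [-1.79974072e+02 -4.05167594e-02  4.80307600e+01]
[[318.72487591 155.26141756]
 [318.69182247 115.42725038]]
[3.93115328e-04 1.04598654e-03 5.26252891e-07]
```

View pics/c2.png

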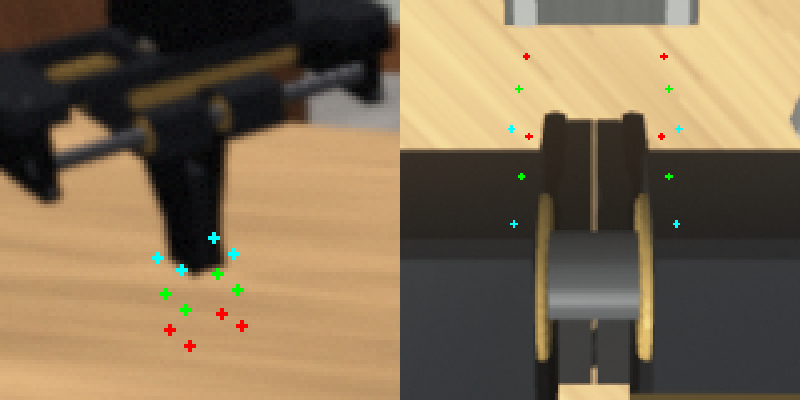

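View pics/w2.png

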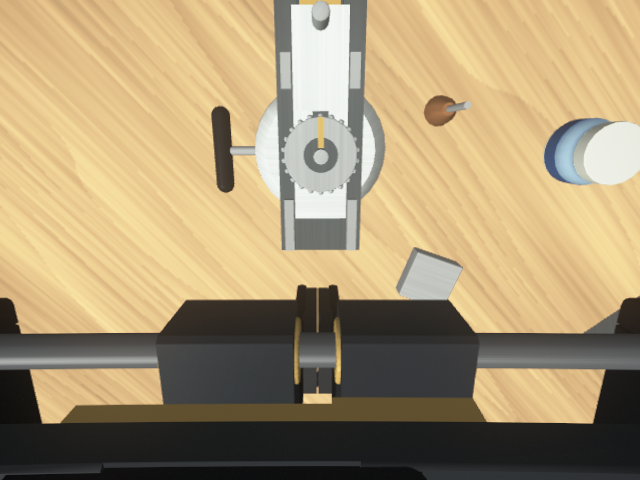

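```bash
python3 - <<'E'
from h import *
o=env.get_obs();Rt=R(o['tool_rot']);print(o['tool_pos'])
cs=cam('scene'); c=cam('wrist')
for uvs in ((218.7,147.5),(216,147),(221,147)):
  o1,d1=ray(cs,[uvs]);o2,d2=ray(c,[(317,288)])
  A=np.c_[d1[0],-d2[0]]; k=np.linalg.lstsq(A,o2-o1,rcond=None)[0]
  a=o1+k[0]*d1[0];b=o2+k[1]*d2[0]; print(Rt.inv().apply((a+b)/2-o['tool_pos']),np.linalg.norm(a-b))
# wrist camera check via forward: where does top see the gripper?
im=cam('top')['frame'][200:420,300:520]; cv2.imwrite('pics/t3.png',cv2.resize(im,(600,600),interpolation=3))
E
```

```text
[ 0.4818775  -0.17048129  0.22013564]
[ 0.00578759  0.00246102 -0.03392824] 0.005582554516115187
[ 0.0044174   0.00449586 -0.03459027] 0.010661500736450315
[ 0.00789371  0.0008497  -0.03574266] 0.0015167277171804004
```

View pics/t3.png

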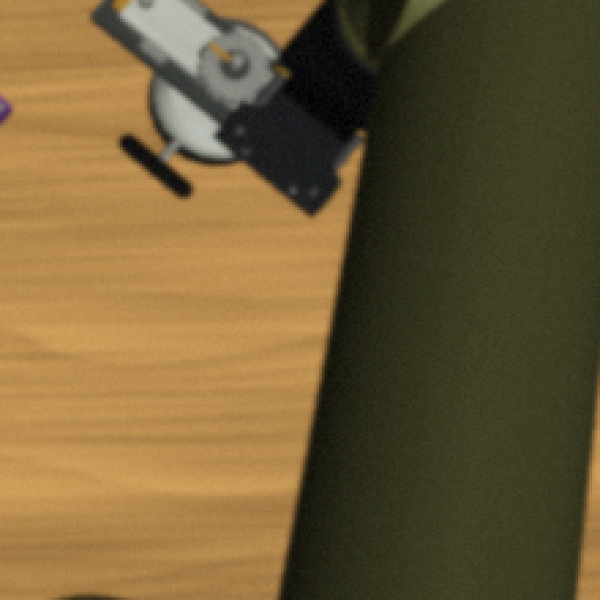

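Both views put the visible fingertip about 34 mm behind the reported TCP. I'll descend beside the nut to a height that is safe either way, then test for contact.

Request:
{"op": "servo_tool", "data": {"increments": [[[0,0,0.03,0,0,0,-1],[0,0,0.06,0,0,0,-1],[0,0,0.08,0,0,0,-1],[0,0,0.09,0,0,0,-1],[0,0,0.09,0,0,0,-1]]]}}

```text
time_s: 3.3
tool_pos: [0.4806, -0.1716, 0.1291]
tool_rot: [-179.9, 0.1, 48.0]
force: [0.8, -0.5, 0.5]
grip_width: 0.0003
```

```bash
cat > st.py <<'E'
from h import *
import sys
o=env.get_obs(); f=o['force']; c,s=np.cos(np.radians(YAW)),np.sin(np.radians(YAW))
print('t',o['time_s'],'v',(w2v(o['tool_pos'])*1e3).round(1),'rot',o['tool_rot'].round(2),'Fv',np.round([c*f[0]+s*f[1],-s*f[0]+c*f[1],f[2]],2),'g',round(o['grip_width'],4))
if len(sys.argv)>1:
    n=sys.argv[1]
    a=cam('scene')['frame']; b=cam('wrist')['frame']
    cv2.imwrite('pics/%s.png'%n,np.hstack([cv2.resize(a[150:280,180:310],(400,400),interpolation=3),cv2.resize(b[20:400,130:510],(400,400),interpolation=3)]))
E
python3 st.py d1
```

```text
t 3.3 v [-64.7   1.5 129.1] rot [-1.7989e+02  8.0000e-02  4.8040e+01] Fv [ 0.18 -0.95  0.54] g 0.0003
```

View pics/d1.png

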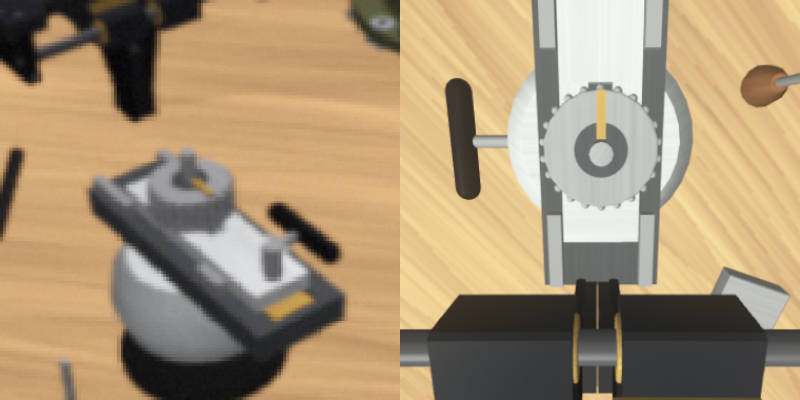

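Request:
{"op": "servo_tool", "data": {"increments": [[[0.015,0,0,0,0,0,-1],[0.022,0,0,0,0,0,-1],[0.025,0,0,0,0,0,-1],[0.027,0,0,0,0,0,-1],[0.028,0,0,0,0,0,-1],[0.029,0,0,0,0,0,-1],[0.029,0,0,0,0,0,-1]]]}}

```text
time_s: 4.1
tool_pos: [0.5007, -0.1507, 0.1301]
tool_rot: [-180.0, -0.0, 48.0]
force: [0.7, 0.4, -0.1]
grip_width: 0.0004
```

```bash
python3 st.py d2
```

```text
t 4.1 v [-35.7   0.5 130.1] rot [-180.     -0.     47.98] Fv [ 0.74 -0.24 -0.12] g 0.0004
```

View pics/d2.png

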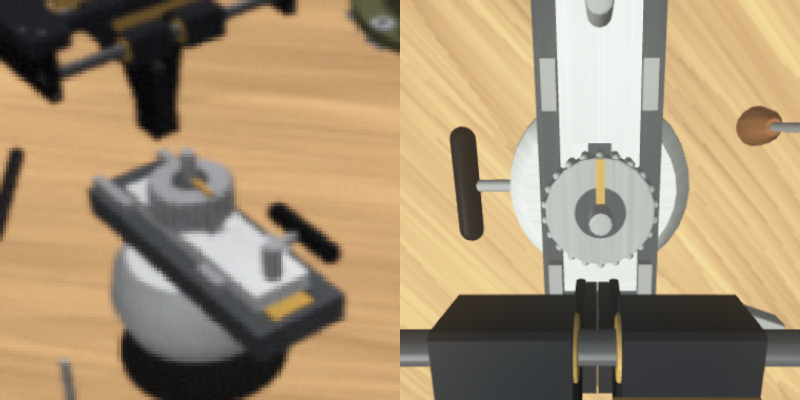

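No force at −35.7 mm, where a tip reaching the TCP would already be pressing (contact due at −37.5). This supports the cameras. I'll back off and test lower, carefully.

Request:
{"op": "servo_tool", "data": {"increments": [[[-0.015,0,0,0,0,0,-1],[-0.029,0,0,0,0,0,-1],[-0.029,0,0.008,0,0,0,-1],[-0.029,0,0.014,0,0,0,-1],[-0.029,0,0.018,0,0,0,-1],[-0.029,0,0.02,0,0,0,-1],[-0.029,0,0.021,0,0,0,-1]]]}}

```text
time_s: 4.9
tool_pos: [0.4814, -0.1717, 0.1087]
tool_rot: [-180.0, 0.0, 48.0]
force: [-1.2, -0.1, 0.7]
grip_width: 0.0002
```

```bash
python3 st.py d3
```

```text
t 4.9 v [-64.3   0.8 108.7] rot [-1.7997e+02  2.0000e-02  4.8040e+01] Fv [-0.89  0.76  0.74] g 0.0002
```

View pics/d3.png

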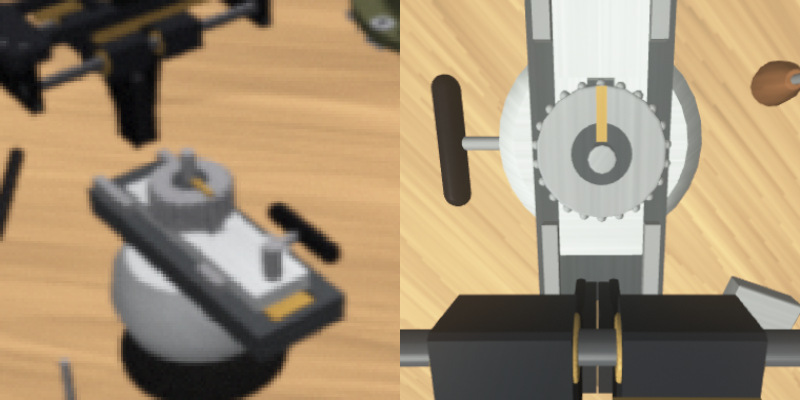

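Request:
{"op": "servo_tool", "data": {"increments": [[[0,0,0.003,0,0,0,-1],[0,0,0.006,0,0,0,-1],[0,0,0.009,0,0,0,-1],[0,0,0.009,0,0,0,-1]]]}}

```text
time_s: 5.4
tool_pos: [0.481, -0.172, 0.0996]
tool_rot: [-180.0, 0.0, 48.0]
force: [-0.9, -0.1, -0.6]
grip_width: 0.0004
```

```bash
python3 st.py d4; python3 - <<'E'
from h import *
c=cam('wrist','w4.png'); s=cam('scene')['frame'][150:230,190:300]; cv2.imwrite('pics/s4.png',cv2.resize(s,(770,560),interpolation=3))
E
```

```text
t 5.4 v [-64.7   0.9  99.6] rot [-1.7996e+02  3.0000e-02  4.8000e+01] Fv [-0.69  0.61 -0.64] g 0.0004
```

View pics/s4.png

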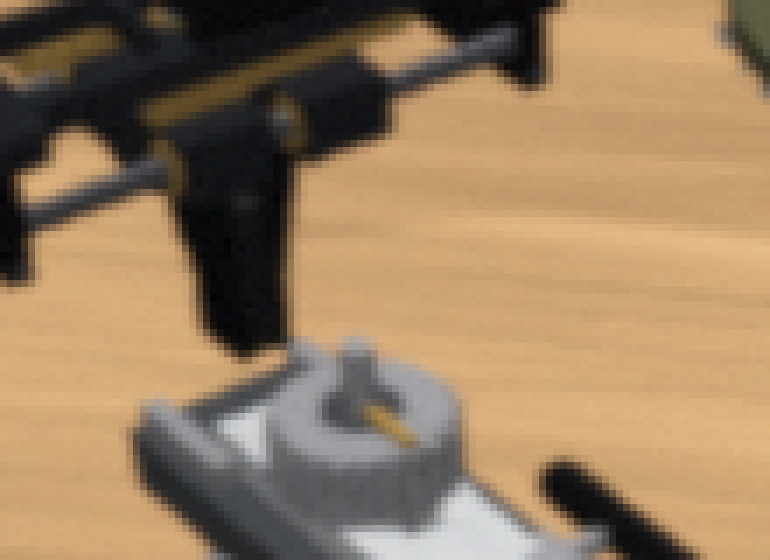

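View pics/w4.png

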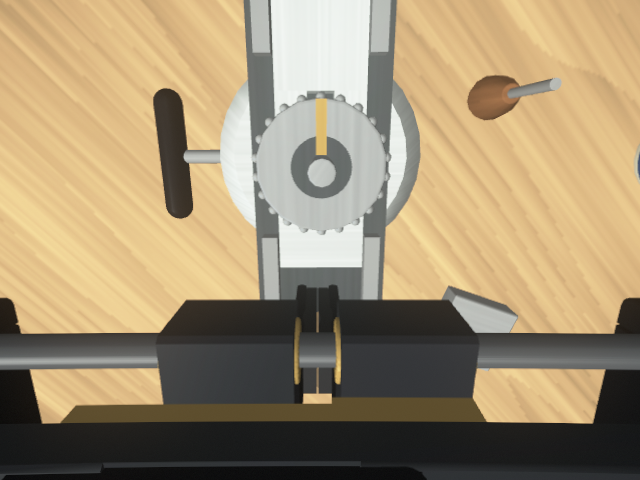

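```bash
python3 - <<'E'
from h import *
from scipy.optimize import least_squares
o=env.get_obs();Rt=R(o['tool_rot']);p=o['tool_pos']
cs=cam('scene');c=cam('wrist')
# unknown: cx,cy,z,hx,hy in tool frame
obs=[(cs,(219.2,196.4),(-1,1)),(cs,(224.9,200.4),(1,1)),(cs,(230.7,198.8),(1,-1)),(c,(297.5,287),(1,-1)),(c,(337.5,287),(1,1))]
f=lambda q:np.concatenate([(proj(cc,p+Rt.apply([q[0]+a*q[3],q[1]+b*q[4],q[2]]))[0]-uv)*(2 if cc is cs else 1) for cc,uv,(a,b) in obs])
r=least_squares(f,[0,0,-.034,.01,.007]); print(r.x*1e3); print(r.fun.reshape(-1,2).round(1))
print(proj(c,[v2w(0,0,.168),v2w(.025,0,.1465)]))
E
```

```text
[  0.42715509   0.25511321 -37.06047898   9.34426044   8.67912322]
[[-0.6  0.7]
 [-2.3  0.7]
 [ 0.6 -2.1]
 [ 0.5 -0.4]
 [-1.3 -0.4]]
[[317.63337787 170.55930933]
 [317.48772041  96.62074998]]
```

Request:
{"op": "servo_tool", "data": {"increments": [[[0.01,0,0.004,0,0,0,-1],[0.02,0,0.007,0,0,0,-1],[0.025,0,0.007,0,0,0,-1],[0.027,0,0.007,0,0,0,-1],[0.028,0,0.007,0,0,0,-1],[0.029,0,0.007,0,0,0,-1],[0.029,0,0.007,0,0,0,-1]]]}}

```text
time_s: 6.4
tool_pos: [0.4991, -0.1515, 0.0926]
tool_rot: [-179.9, 0.1, 47.9]
force: [-4.7, -2.3, -0.1]
grip_width: 0.0
```

```bash
python3 st.py d5
```

```text
t 6.4 v [-37.4   1.2  92.6] rot [-1.7989e+02  1.3000e-01  4.7940e+01] Fv [-4.84  1.97 -0.09] g 0.0
```

View pics/d5.png

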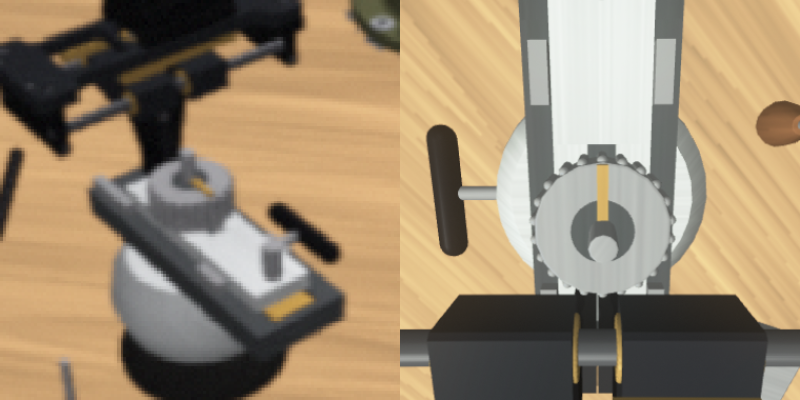

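Contact felt: 4.8 N at x = −37.4, so the tip is really about 36 mm above the reported TCP. Next I generate the rolling path round the nut.

```bash
cat > path.py <<'E'
from h import *
N=np.array([-.6,-1.0]); HX,HY=9.3,8.0
def P(s,pen):
    r=28-pen; q=np.pi/2*28  # arclength param on nominal 28 radius
    segs=[]; tot=0; s=s+0.0
    # start at phi=180 centre y=0, moving -y
    seq=[('f',HY,180,(-1,0),(0,0),(0,-1)),('c',q,180,(-1,-1)),('f',2*HX,270,(0,-1),(-1,0),(1,0)),('c',q,270,(1,-1)),('f',2*HY,0,(1,0),(0,-1),(0,1)),('c',q,0,(1,1)),('f',2*HX,90,(0,1),(1,0),(-1,0)),('c',q,90,(-1,1)),('f',HY,180,(-1,0),(0,1),(0,-1))]
    L=sum(a[1] for a in seq); s=s%L
    for a in seq:
        if s<=a[1]: break
        s-=a[1]
    H=np.array([HX,HY])
    if a[0]=='c':
        f=np.radians(a[2])+s/28; return N+r*np.array([np.cos(f),np.sin(f)])+np.array(a[3])*H
    f=np.radians(a[2]); return N+r*np.array([np.cos(f),np.sin(f)])+np.array(a[3])*H+np.array(a[4])*H+np.array(a[5])*s
def rows(cmd,s0,ds,n,pen,hold=0,z=0):
    out=[]
    for k in range(1,n+1):
        p=P(s0+ds*k,pen); d=p-np.array(cmd[:2]); out.append([d[0]/1e3,-d[1]/1e3,z,0,0,0,-1])
    out+= [out[-1]]*hold
    for o_ in out: o_[:2]=[round(v,4) for v in o_[:2]]
    show(out); print('end cmd',p,'s',s0+ds*n)
E
python3 -c "
from path import *
rows((-35.5,.7),-1.7,4,14,2.2,1)"
```

```text
[[[-0.0002,0.004,0,0,0,0,-1],[-0.0002,0.008,0,0,0,0,-1],[-0.0001,0.0118,0,0,0,0,-1],[0.0005,0.0155,0,0,0,0,-1],[0.0015,0.019,0,0,0,0,-1],[0.0031,0.0223,0,0,0,0,-1],[0.0051,0.0254,0,0,0,0,-1],[0.0076,0.0281,0,0,0,0,-1],[0.0104,0.0305,0,0,0,0,-1],[0.0135,0.0325,0,0,0,0,-1],[0.0169,0.034,0,0,0,0,-1],[0.0204,0.035,0,0,0,0,-1],[0.0241,0.0355,0,0,0,0,-1],[0.0279,0.0355,0,0,0,0,-1],[0.0279,0.0355,0,0,0,0,-1]]]
end cmd [ -7.58229715 -34.8       ] s 54.3
```

Request:
{"op": "servo_tool", "data": {"increments": [[[0,0.004,0,0,0,0,-1],[0,0.008,0,0,0,0,-1],[0,0.012,0,0,0,0,-1],[0.0005,0.0155,0,0,0,0,-1],[0.0015,0.019,0,0,0,0,-1],[0.003,0.0225,0,0,0,0,-1],[0.005,0.0255,0,0,0,0,-1],[0.0075,0.028,0,0,0,0,-1],[0.0105,0.0305,0,0,0,0,-1],[0.0135,0.0325,0,0,0,0,-1],[0.017,0.034,0,0,0,0,-1],[0.0205,0.035,0,0,0,0,-1],[0.024,0.0355,0,0,0,0,-1],[0.028,0.0355,0,0,0,0,-1]]]}}

```text
time_s: 7.9
tool_pos: [0.5488, -0.1547, 0.0941]
tool_rot: [179.7, -0.1, 48.0]
force: [3.9, -6.4, -2.0]
grip_width: 0.0002
```

```bash
python3 st.py r1
```

```text
t 7.9 v [ -6.5 -37.9  94.1] rot [ 1.7967e+02 -1.2000e-01  4.7980e+01] Fv [-2.11 -7.2  -1.98] g 0.0002
```

View pics/r1.png

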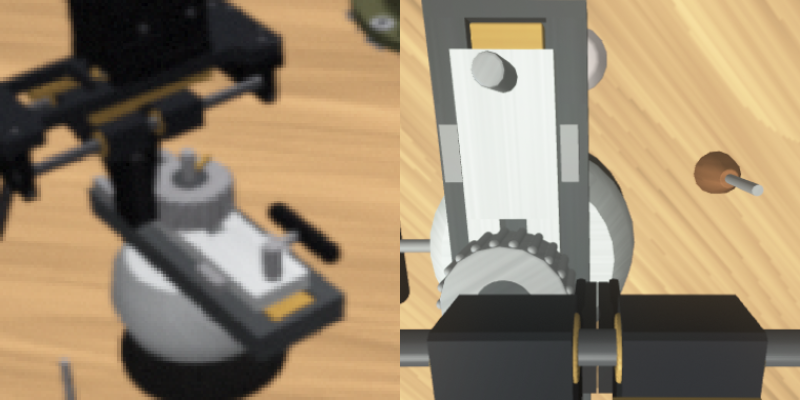

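```bash
cat > idx.py <<'E'
from h import *
def index(c,turn=0,half=30):
    z=.1475+.003*turn/(2*np.pi); im=c['frame'].astype(int); b,g,r=im[...,0],im[...,1],im[...,2]
    m=((r-b)>45)&((g-b)>20)
    C=v2w(-.0006,-.001,z); 
    vs,us=np.nonzero(m); 
    if len(us)==0: return None
    w=atz(c,np.c_[us,vs],z)
    d=np.array([w2v(p) for p in w])-[-.0006,-.001,z]; rr=np.hypot(d[:,0],d[:,1]); k=(rr<.029)&(rr>.009)
    if k.sum()<2: return None
    wt=(r-b)[vs,us][k]
    v=(d[k,:2]/rr[k,None]*wt[:,None]).sum(0); return np.degrees(np.arctan2(v[1],v[0])),int(k.sum()),np.hypot(*v)/wt.sum()
if __name__=='__main__':
    import sys
    t=float(sys.argv[1]) if len(sys.argv)>1 else 0
    for n in('scene','wrist'): 
        c=cam(n); print(n,index(c,t))
E
python3 idx.py 1.5; python3 - <<'E'
from idx import *
# validate on initial image
c=cam('scene'); c['frame']=cv2.imread('pics/scene0.png'); print(index(c,0))
E
```

```text
scene (np.float64(109.35543728646482), 37, np.float64(0.9236271456287756))
wrist (np.float64(83.29695067512276), 367, np.float64(0.9217894720876081))
(np.float64(77.88716179111367), 37, np.float64(0.6547527336885836))
```

```bash
python3 - <<'E'
from idx import *
c=cam('scene'); f0=cv2.imread('pics/scene0.png'); f1=c['frame']
for f in (f0,f1):
  for (u,v) in ((246,211),(248,212),(240,190),(247,201),(246,202),(245,203)): print((u,v),f[v,u],end=' ')
  print()
print(proj(c,[v2w(-.0006,-.001,.1465)]),proj(c,[v2w(-.0006+.028*np.cos(a),-.001+.028*np.sin(a),.1465) for a in np.arange(0,6.28,np.pi/2)]))
a=f1[185:235,215:275]; cv2.imwrite('pics/z1.png',np.hstack([cv2.resize(f0[190:230,220:268],(400,333),interpolation=0),cv2.resize(f1[190:230,220:268],(400,333),interpolation=0)]))
E
```

```text
(246, 211) [ 78 133 163] (248, 212) [ 91 129 153] (240, 190) [107 153 194] (247, 201) [136 163 191] (246, 202) [152 155 161] (245, 203) [153 151 150] 
(246, 211) [163 159 160] (248, 212) [167 164 164] (240, 190) [24 20 20] (247, 201) [ 99 136 165] (246, 202) [ 97 131 154] (245, 203) [ 94 126 147] 
[[241.1478147  207.64059029]] [[249.15808266 214.15078168]
 [252.95680681 202.59901022]
 [233.42012906 201.35960503]
 [228.97578812 212.83889747]]
```

View pics/z1.png

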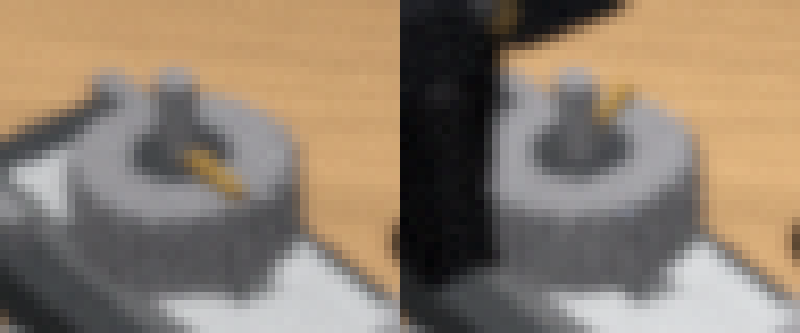

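```bash
cat > ang.py <<'E'
from h import *
import sys
# args: u v turn : outer end pixel in scene
c=env.read_camera('scene')
u,v,t=map(float,sys.argv[1:4]); z=.1475+.003*t/(2*np.pi)
p=w2v(atz(c,[[u-1.0,v+.7]],z)[0])*1e3-[-.6,-1,0]; print(p[:2].round(1),'deg',np.degrees(np.arctan2(p[1],p[0])).round(1),'r',np.hypot(*p[:2]).round(1))
E
python3 ang.py 249.2 213.4 0; python3 ang.py 247.9 200.8 1.9
```

```text
[27.9 -2.1] deg -4.2 r 28.0
[-8.4 19.3] deg 113.4 r 21.0
```

```bash
sed -i 's/HY=9.3,8.0/HY=9.3,8.4/' path.py; python3 -c "
from path import *
rows((-7.5,-34.8),54.3,4,20,2)"
```

```text
[[[0.0035,0.0006,0,0,0,0,-1],[0.0075,0.0006,0,0,0,0,-1],[0.0115,0.0006,0,0,0,0,-1],[0.0155,0.0006,0,0,0,0,-1],[0.0193,0.0004,0,0,0,0,-1],[0.0229,-0.0003,0,0,0,0,-1],[0.0264,-0.0015,0,0,0,0,-1],[0.0297,-0.0032,0,0,0,0,-1],[0.0327,-0.0053,0,0,0,0,-1],[0.0354,-0.0079,0,0,0,0,-1],[0.0377,-0.0108,0,0,0,0,-1],[0.0396,-0.014,0,0,0,0,-1],[0.041,-0.0175,0,0,0,0,-1],[0.0418,-0.0211,0,0,0,0,-1],[0.0422,-0.0248,0,0,0,0,-1],[0.0422,-0.0287,0,0,0,0,-1],[0.0422,-0.0327,0,0,0,0,-1],[0.0422,-0.0367,0,0,0,0,-1],[0.0422,-0.0407,0,0,0,0,-1],[0.0421,-0.0446,0,0,0,0,-1]]]
end cmd [34.5934814   9.75108932] s 134.3
```

Request:
{"op": "servo_tool", "data": {"increments": [[[0.0035,0.0005,0,0,0,0,-1],[0.0075,0.0005,0,0,0,0,-1],[0.0115,0.0005,0,0,0,0,-1],[0.0155,0.0005,0,0,0,0,-1],[0.0195,0.0005,0,0,0,0,-1],[0.023,-0.0005,0,0,0,0,-1],[0.0265,-0.0015,0,0,0,0,-1],[0.0295,-0.003,0,0,0,0,-1],[0.0325,-0.0055,0,0,0,0,-1],[0.0355,-0.008,0,0,0,0,-1],[0.0375,-0.011,0,0,0,0,-1],[0.0395,-0.014,0,0,0,0,-1],[0.041,-0.0175,0,0,0,0,-1],[0.042,-0.021,0,0,0,0,-1],[0.042,-0.025,0,0,0,0,-1],[0.042,-0.0285,0,0,0,0,-1],[0.042,-0.0325,0,0,0,0,-1],[0.042,-0.0365,0,0,0,0,-1],[0.042,-0.0405,0,0,0,0,-1],[0.042,-0.0445,0,0,0,0,-1]]]}}

```text
time_s: 10.3
tool_pos: [0.5438, -0.0888, 0.0946]
tool_rot: [179.9, -0.4, 48.2]
force: [5.1, 3.8, 4.3]
grip_width: 0.0005
```

```bash
python3 st.py r2; python3 - <<'E'
from h import *
cam('top','t5.png'); f=cam('scene','s5.png')['frame']
a=cv2.resize(f[180:240,210:282],(480,400),interpolation=3); t=cv2.imread('pics/t5.png')[190:260,350:410]; 
cv2.imwrite('pics/z2.png',np.hstack([a[:, :400],cv2.resize(t,(343,400),interpolation=3)]))
E
```

```text
t 10.3 v [39.1 10.  94.6] rot [179.92  -0.37  48.16] Fv [ 6.2  -1.28  4.26] g 0.0005
```

View pics/z2.png

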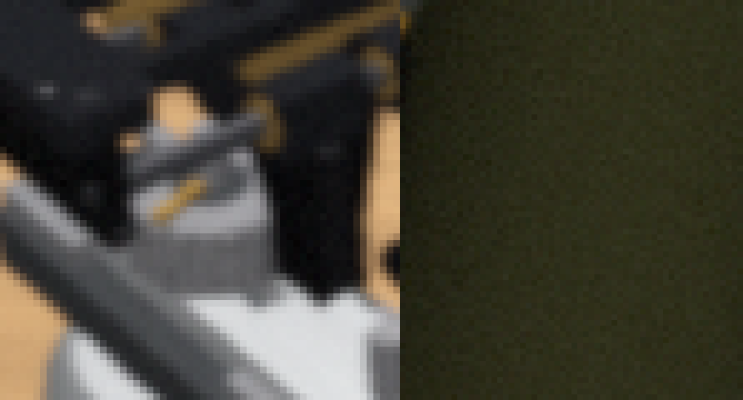

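View pics/r2.png

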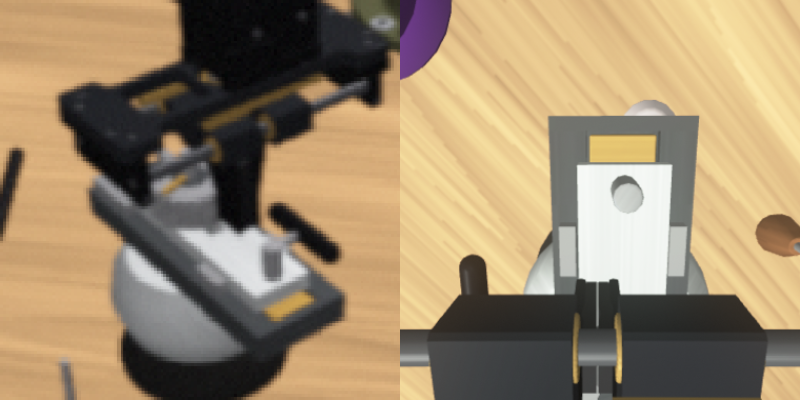

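```bash
python3 ang.py 233.9 212.2 4.8;  python3 -c "
from path import *
rows((34.5,9.7),134.3,4,20,1.8)"
```

```text
[  9.  -24.4] deg -69.8 r 26.0
[[[-0.0003,-0.0038,0,0,0,0,-1],[-0.0014,-0.0073,0,0,0,0,-1],[-0.0031,-0.0107,0,0,0,0,-1],[-0.0051,-0.0138,0,0,0,0,-1],[-0.0076,-0.0166,0,0,0,0,-1],[-0.0105,-0.019,0,0,0,0,-1],[-0.0137,-0.0209,0,0,0,0,-1],[-0.0171,-0.0224,0,0,0,0,-1],[-0.0207,-0.0234,0,0,0,0,-1],[-0.0244,-0.0239,0,0,0,0,-1],[-0.0284,-0.0239,0,0,0,0,-1],[-0.0324,-0.0239,0,0,0,0,-1],[-0.0364,-0.0239,0,0,0,0,-1],[-0.0404,-0.0239,0,0,0,0,-1],[-0.0444,-0.0239,0,0,0,0,-1],[-0.0481,-0.0236,0,0,0,0,-1],[-0.0517,-0.0229,0,0,0,0,-1],[-0.0552,-0.0215,0,0,0,0,-1],[-0.0585,-0.0198,0,0,0,0,-1],[-0.0615,-0.0175,0,0,0,0,-1]]]
end cmd [-27.02986509  27.22442236] s 214.3
```

```bash
sed -i 's/N=np.array(\[-.6,-1.0\]); HX,HY=9.3,8.4/N=np.array([.6,-1.0]); HX,HY=9.8,8.6/' path.py; python3 -c "
from path import *
rows((34.5,9.7),135.5,4,20,2)"
```

```text
[[[0.0013,-0.0036,0,0,0,0,-1],[0.0002,-0.0071,0,0,0,0,-1],[-0.0013,-0.0105,0,0,0,0,-1],[-0.0034,-0.0136,0,0,0,0,-1],[-0.0058,-0.0164,0,0,0,0,-1],[-0.0086,-0.0188,0,0,0,0,-1],[-0.0118,-0.0208,0,0,0,0,-1],[-0.0151,-0.0223,0,0,0,0,-1],[-0.0187,-0.0233,0,0,0,0,-1],[-0.0224,-0.0238,0,0,0,0,-1],[-0.0263,-0.0239,0,0,0,0,-1],[-0.0303,-0.0239,0,0,0,0,-1],[-0.0343,-0.0239,0,0,0,0,-1],[-0.0383,-0.0239,0,0,0,0,-1],[-0.0423,-0.0239,0,0,0,0,-1],[-0.0461,-0.0238,0,0,0,0,-1],[-0.0497,-0.0232,0,0,0,0,-1],[-0.0533,-0.0221,0,0,0,0,-1],[-0.0566,-0.0205,0,0,0,0,-1],[-0.0597,-0.0184,0,0,0,0,-1]]]
end cmd [-25.19461357  28.09810569] s 215.5
```

Request:
{"op": "servo_tool", "data": {"increments": [[[0.001,-0.0035,0,0,0,0,-1],[0,-0.007,0,0,0,0,-1],[-0.0015,-0.0105,0,0,0,0,-1],[-0.0035,-0.0135,0,0,0,0,-1],[-0.006,-0.0165,0,0,0,0,-1],[-0.0085,-0.019,0,0,0,0,-1],[-0.012,-0.021,0,0,0,0,-1],[-0.015,-0.0225,0,0,0,0,-1],[-0.0185,-0.0235,0,0,0,0,-1],[-0.0225,-0.024,0,0,0,0,-1],[-0.0265,-0.024,0,0,0,0,-1],[-0.0305,-0.024,0,0,0,0,-1],[-0.0345,-0.024,0,0,0,0,-1],[-0.0385,-0.024,0,0,0,0,-1],[-0.0425,-0.024,0,0,0,0,-1],[-0.046,-0.024,0,0,0,0,-1],[-0.0495,-0.023,0,0,0,0,-1],[-0.053,-0.022,0,0,0,0,-1],[-0.0565,-0.0205,0,0,0,0,-1],[-0.0595,-0.0185,0,0,0,0,-1]]]}}

```text
time_s: 12.55
tool_pos: [0.4859, -0.1258, 0.0925]
tool_rot: [-179.9, 0.1, 47.9]
force: [-0.6, 1.0, -1.2]
grip_width: 0.0003
```

```bash
cat > look.py <<'E'
from h import *
import sys
f=cam('scene')['frame']; w=cam('wrist')['frame']
a=cv2.resize(f[185:235,215:275],(480,400),interpolation=3)
cv2.imwrite('pics/%s.png'%sys.argv[1],np.hstack([a,cv2.resize(w[100:400,200:440],(320,400),interpolation=3)]))
E
python3 st.py; python3 look.py z3
```

```text
t 12.55 v [-27.2  28.2  92.5] rot [-1.7994e+02  1.2000e-01  4.7930e+01] Fv [ 0.34  1.15 -1.18] g 0.0003
```

View pics/z3.png

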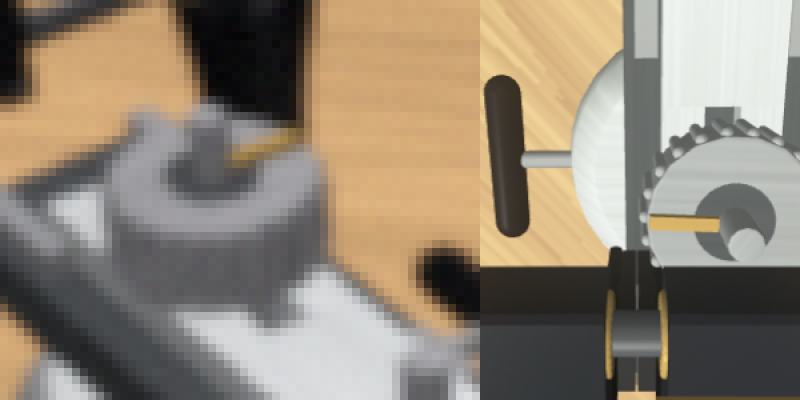

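```bash
cat > angw.py <<'E'
from h import *
import sys
c=env.read_camera('wrist'); a=list(map(float,sys.argv[1:5])); z=.1475+.003*float(sys.argv[5])/(2*np.pi)
w=atz(c,[[200+(a[0]-480)*.75,100+a[1]*.75],[200+(a[2]-480)*.75,100+a[3]*.75]],z)
p,q=w2v(w[0])*1e3,w2v(w[1])*1e3; d=p-q
print('outer',p[:2].round(1),'r',np.hypot(p[0],p[1]+1).round(1),'dir',np.degrees(np.arctan2(d[1],d[0])).round(1),'from axis',np.degrees(np.arctan2(p[1]+1,p[0]-.3)).round(1))
E
python3 angw.py 652 222 718 225 7.85; python3 -c "
from path import *
rows((-25.0,28.2),215.5,4,16,3)"
```

```text
outer [ 0.1 22.9] r 23.9 dir 87.1 from axis 90.6
[[[-0.0022,0.0033,0,0,0,0,-1],[-0.0045,0.006,0,0,0,0,-1],[-0.0064,0.0091,0,0,0,0,-1],[-0.0078,0.0123,0,0,0,0,-1],[-0.0087,0.0158,0,0,0,0,-1],[-0.0092,0.0193,0,0,0,0,-1],[-0.0092,0.0232,0,0,0,0,-1],[-0.0092,0.0272,0,0,0,0,-1],[-0.0092,0.0312,0,0,0,0,-1],[-0.0092,0.0352,0,0,0,0,-1],[-0.0092,0.039,0,0,0,0,-1],[-0.0087,0.0426,0,0,0,0,-1],[-0.0078,0.046,0,0,0,0,-1],[-0.0064,0.0493,0,0,0,0,-1],[-0.0045,0.0523,0,0,0,0,-1],[-0.0023,0.0551,0,0,0,0,-1]]]
end cmd [-27.2649462  -26.88171631] s 279.5
```

Request:
{"op": "servo_tool", "data": {"increments": [[[-0.002,0.003,0,0,0,0,-1],[-0.0045,0.006,0,0,0,0,-1],[-0.0065,0.009,0,0,0,0,-1],[-0.008,0.0125,0,0,0,0,-1],[-0.0085,0.016,0,0,0,0,-1],[-0.009,0.0195,0,0,0,0,-1],[-0.009,0.0235,0,0,0,0,-1],[-0.009,0.0275,0,0,0,0,-1],[-0.009,0.031,0,0,0,0,-1],[-0.009,0.035,0,0,0,0,-1],[-0.009,0.039,0,0,0,0,-1],[-0.0085,0.0425,0,0,0,0,-1],[-0.008,0.046,0,0,0,0,-1],[-0.0065,0.0495,0,0,0,0,-1],[-0.0045,0.0525,0,0,0,0,-1],[-0.0025,0.055,0,0,0,0,-1]]]}}

```text
time_s: 14.3
tool_pos: [0.5272, -0.1646, 0.0933]
tool_rot: [179.9, 0.1, 48.0]
force: [-1.8, -3.8, -0.0]
grip_width: 0.0005
```

```bash
python3 st.py; python3 look.py z4
```

```text
t 14.3 v [-28.3 -28.5  93.3] rot [1.7987e+02 5.0000e-02 4.7970e+01] Fv [-3.97 -1.22 -0.02] g 0.0005
```

View pics/z4.png

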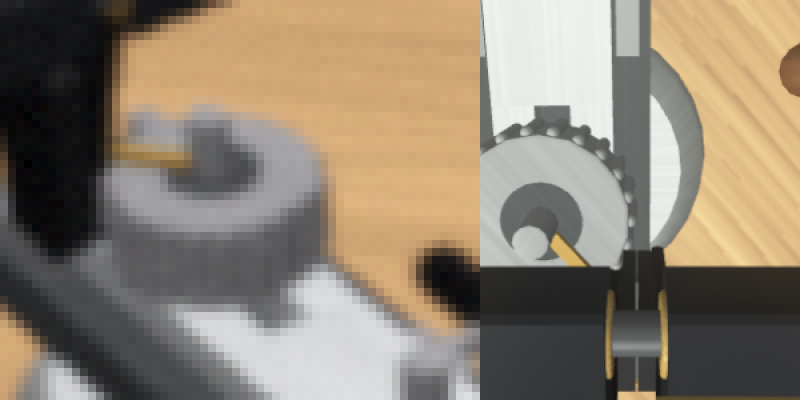

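```bash
python3 angw.py 582 266 554 240 10.1; python3 -c "
from path import *
print(P(279.5,3))
rows((-27.5,-26.8),279.5,4,15,3)"
```

```text
outer [-14.4 -12.8] r 18.6 dir -136.3 from axis -141.3
[-27.2649462  -26.88171631]
[[[0.0029,0.0025,0,0,0,0,-1],[0.0058,0.0045,0,0,0,0,-1],[0.0091,0.006,0,0,0,0,-1],[0.0125,0.0071,0,0,0,0,-1],[0.016,0.0077,0,0,0,0,-1],[0.0197,0.0078,0,0,0,0,-1],[0.0237,0.0078,0,0,0,0,-1],[0.0277,0.0078,0,0,0,0,-1],[0.0317,0.0078,0,0,0,0,-1],[0.0357,0.0078,0,0,0,0,-1],[0.0395,0.0077,0,0,0,0,-1],[0.043,0.0073,0,0,0,0,-1],[0.0465,0.0063,0,0,0,0,-1],[0.0497,0.0048,0,0,0,0,-1],[0.0527,0.0029,0,0,0,0,-1]]]
end cmd [ 25.23555733 -29.72228214] s 339.5
```

Request:
{"op": "servo_tool", "data": {"increments": [[[0.003,0.0025,0,0,0,0,-1],[0.006,0.0045,0,0,0,0,-1],[0.009,0.006,0,0,0,0,-1],[0.0125,0.007,0,0,0,0,-1],[0.016,0.0075,0,0,0,0,-1],[0.0195,0.008,0,0,0,0,-1],[0.0235,0.008,0,0,0,0,-1],[0.0275,0.008,0,0,0,0,-1],[0.0315,0.008,0,0,0,0,-1],[0.0355,0.008,0,0,0,0,-1],[0.0395,0.0075,0,0,0,0,-1],[0.043,0.007,0,0,0,0,-1],[0.0465,0.006,0,0,0,0,-1],[0.0495,0.005,0,0,0,0,-1]]]}}

```text
time_s: 15.85
tool_pos: [0.5673, -0.1291, 0.0945]
tool_rot: [179.7, -0.3, 48.1]
force: [3.8, -3.2, 0.6]
grip_width: 0.0003
```

```bash
python3 st.py; python3 look.py z5
```

```text
t 15.85 v [ 24.9 -34.5  94.5] rot [179.67  -0.25  48.07] Fv [ 0.2  -4.95  0.61] g 0.0003
```

View pics/z5.png

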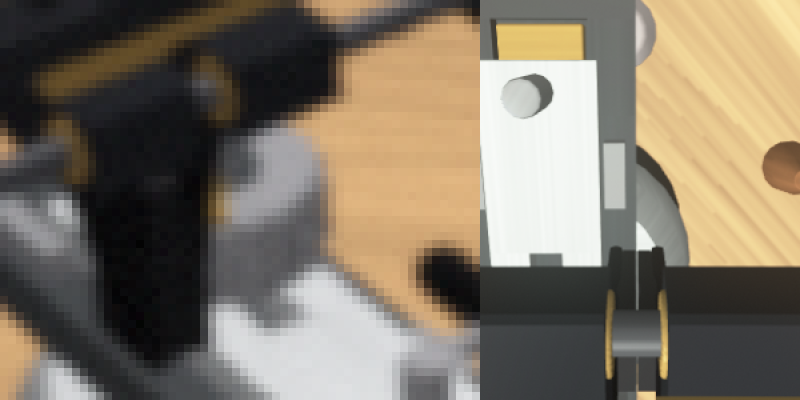

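Request:
{"op": "servo_tool", "data": {"increments": [[[0,0.02,0,0,0,0,-1],[-0.02,0.045,-0.02,0,0,0,-1],[-0.05,0.06,-0.05,0,0,0,-1],[-0.08,0.06,-0.08,0,0,0,-1],[-0.11,0.04,-0.09,0,0,0,-1],[-0.11,0.04,-0.09,0,0,0,-1],[-0.11,0.04,-0.09,0,0,0,-1]]]}}

```text
time_s: 16.65
tool_pos: [0.5201, -0.2368, 0.1836]
tool_rot: [-180.0, -0.2, 48.0]
force: [0.4, 0.9, 0.5]
grip_width: 0.0006
```

```bash
python3 st.py; python3 look.py z6; python3 - <<'E'
from h import *
cam('wrist','w6.png')
E
```

```text
t 16.65 v [-86.8 -71.5 183.6] rot [-179.99   -0.2    48.02] Fv [0.91 0.26 0.53] g 0.0006
```

View pics/z6.png

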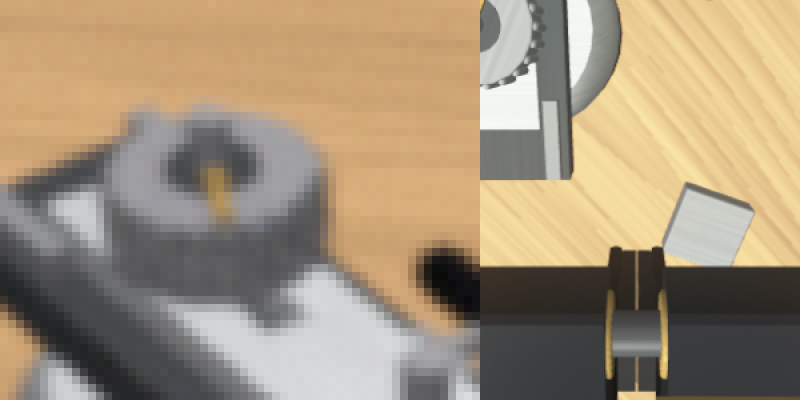

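View pics/w6.png

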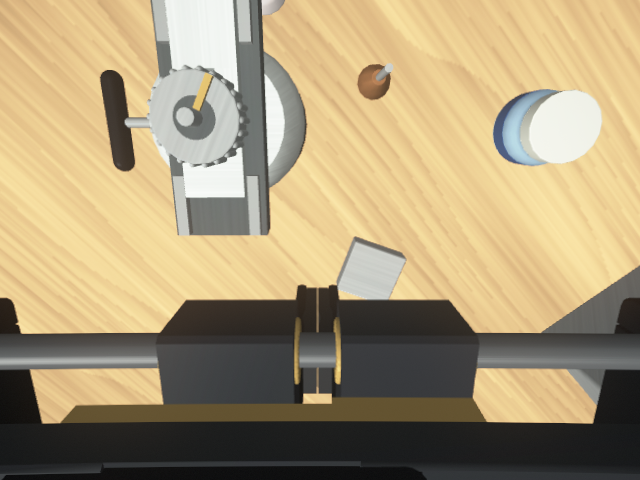

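```bash
python3 - <<'E'
from h import *
c=env.read_camera('wrist'); z=.1475+.0058
w=atz(c,[[209,73],[198.5,109],[196,119]],z); v=[w2v(a)*1e3 for a in w]; print([a[:2].round(1) for a in v]); d=v[0]-v[1]; print(np.degrees(np.arctan2(d[1],d[0])))
print(np.degrees(np.arctan2(v[0][1]+1,v[0][0])))
# compare direction of plate edges at z=.11: right edge
w=atz(c,[[241,0],[269,234]],.11); v=[w2v(a)*1e3 for a in w]; d=v[0]-v[1]; print('edge',np.degrees(np.arctan2(d[1],d[0])),v)
E
python3 ang.py 243.3 212.3 12.1
```

```text
[array([ 21.9, -12.3]), array([ 3.5, -4.9]), array([-1.8, -3. ])]
-21.897046405766527
-27.255512509447385
edge 4.575818886708293 [array([ 69.0591071 , -24.18855995, 110.        ]), array([-80.06091732, -36.12313236, 110.        ])]
[ 24.8 -13. ] deg -27.7 r 28.0
```

Request:
{"op": "servo_tool", "data": {"increments": [[[0.008,-0.02,0,0,0,0,-1],[0.018,-0.045,0,0,0,0,-1],[0.028,-0.065,0.01,0,0,0,-1],[0.033,-0.077,0.035,0,0,0,-1],[0.033,-0.077,0.065,0,0,0,-1],[0.033,-0.077,0.085,0,0,0,-1],[0.033,-0.077,0.09,0,0,0,-1],[0.043,-0.077,0.09,0,0,0,-1],[0.05,-0.077,0.09,0,0,0,-1],[0.052,-0.077,0.09,0,0,0,-1],[0.053,-0.077,0.09,0,0,0,-1],[0.053,-0.077,0.09,0,0,0,-1]]]}}

```text
time_s: 18.1
tool_pos: [0.4965, -0.1502, 0.094]
tool_rot: [180.0, 0.3, 47.9]
force: [-5.7, -5.8, 0.7]
grip_width: 0.0007
```

```bash
python3 st.py; python3 look.py z7
```

```text
t 18.1 v [-38.2   4.   94. ] rot [179.98   0.27  47.9 ] Fv [-8.12  0.4   0.7 ] g 0.0007
```

View pics/z7.png

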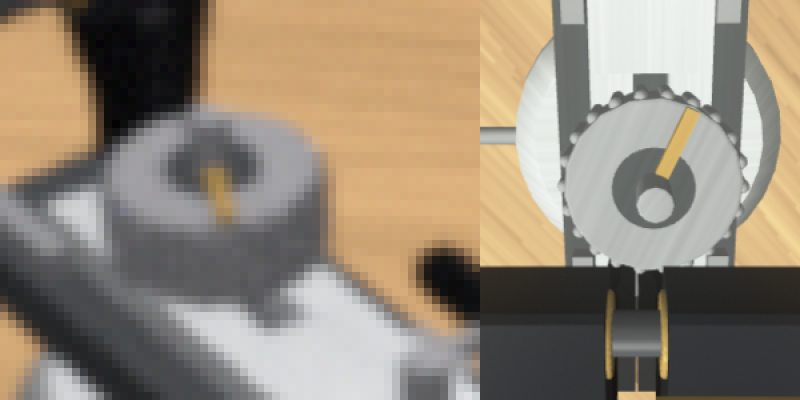

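Request:
{"op": "servo_tool", "data": {"increments": [[[0,0.002,0,0,0,0,-1],[0,0.004,0,0,0,0,-1],[0,0.006,0,0,0,0,-1],[0,0.008,0,0,0,0,-1],[0,0.0095,0,0,0,0,-1],[0,0.011,0,0,0,0,-1],[0,0.011,0,0,0,0,-1]]]}}

```text
time_s: 18.9
tool_pos: [0.5043, -0.1576, 0.0941]
tool_rot: [-180.0, 0.3, 47.9]
force: [-7.5, -5.3, 3.1]
grip_width: 0.0007
```

```bash
python3 st.py; python3 look.py z8
```

```text
t 18.9 v [-38.5  -6.7  94.1] rot [-179.97    0.28   47.91] Fv [-8.91  2.02  3.13] g 0.0007
```

View pics/z8.png

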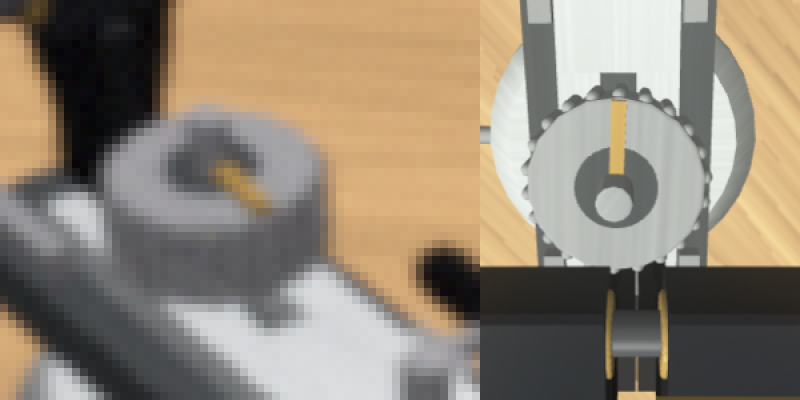

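```bash
python3 angw.py 619 99 616 174 12.5; python3 ang.py 248.5 210.8 12.5
```

```text
outer [24.4 -2.5] r 24.4 dir -3.0 from axis -3.5
[27.1 -2.7] deg -5.6 r 27.2
```

Request:
{"op": "servo_tool", "data": {"increments": [[[0,0.001,0,0,0,0,-1],[0,0.001,0,0,0,0,-1],[-0.012,0.001,0,0,0,0,-1],[-0.025,0.001,-0.02,0,0,0,-1],[-0.03,0,-0.06,0,0,0,-1],[-0.02,0,-0.09,0,0,0,-1],[0.01,0,-0.095,0,0,0,-1],[0.05,0,-0.095,0,0,0,-1],[0.09,-0.005,-0.095,0,0,0,-1],[0.125,-0.005,-0.095,0,0,0,-1],[0.15,-0.005,-0.095,0,0,0,-1],[0.155,-0.005,-0.095,0,0,0,-1],[0.155,-0.005,-0.095,0,0,0,-1]]]}}

```text
time_s: 20.4
tool_pos: [0.6066, -0.0351, 0.1885]
tool_rot: [180.0, -0.0, 48.1]
force: [-0.1, 0.3, -0.4]
grip_width: 0.0003
```

```bash
python3 st.py; python3 - <<'E'
from h import *
w=cam('wrist')['frame']; f=cam('scene')['frame'];
cv2.imwrite('pics/z9.png',np.hstack([cv2.resize(f[150:280,180:310],(400,400),interpolation=3),cv2.resize(w,(400,300))[0:300].repeat(1,0) if 0 else cv2.copyMakeBorder(cv2.resize(w,(400,300)),0,100,0,0,0)]))
E
```

```text
t 20.4 v [121.   -0.9 188.5] rot [ 1.7996e+02 -1.0000e-02  4.8120e+01] Fv [ 0.16  0.27 -0.42] g 0.0003
```

View pics/z9.png

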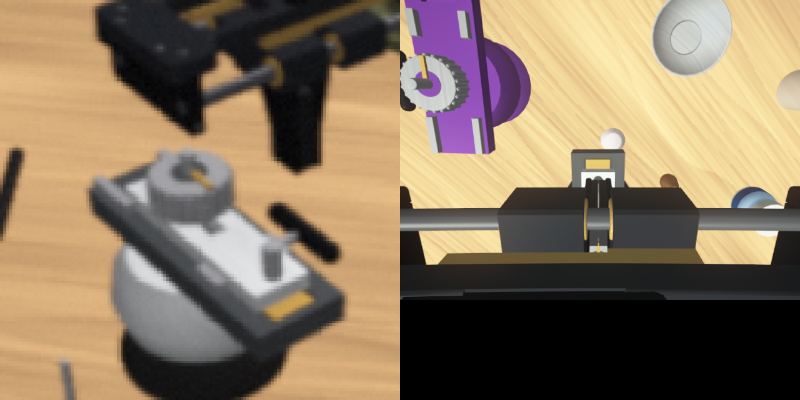

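Request:
{"op": "servo_tool", "data": {"increments": [[[0,0,0.03,0,0,0,-1],[0,0,0.06,0,0,0,-1],[0,0,0.085,0,0,0,-1],[0,0,0.094,0,0,0,-1],[0,0,0.094,0,0,0,-1],[-0.006,0,0.094,0,0,0,-1],[-0.012,0,0.094,0,0,0,-1],[-0.015,0,0.094,0,0,0,-1],[-0.018,0,0.094,0,0,0,-1],[-0.021,0,0.094,0,0,0,-1],[-0.024,0,0.094,0,0,0,-1],[-0.026,0,0.094,0,0,0,-1]]]}}

```text
time_s: 21.7
tool_pos: [0.5889, -0.0551, 0.0946]
tool_rot: [180.0, -0.1, 48.0]
force: [1.9, 1.9, 1.9]
grip_width: 0.0009
```

```bash
python3 st.py q1
```

```text
t 21.7 v [94.3 -1.  94.6] rot [ 1.7997e+02 -6.0000e-02  4.8020e+01] Fv [ 2.65 -0.17  1.94] g 0.0009
```

View pics/q1.png

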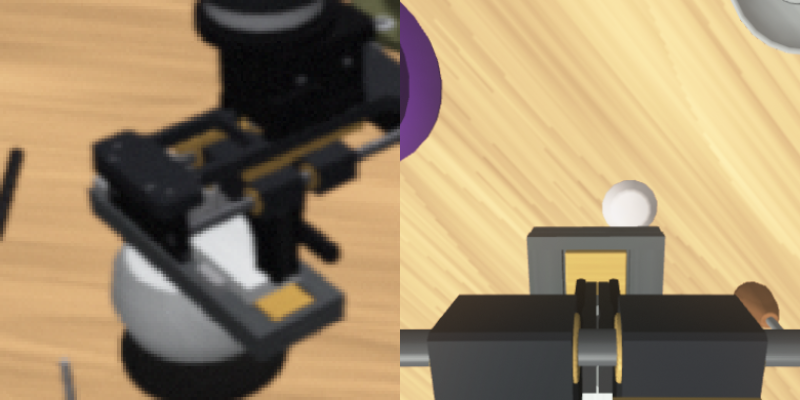

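Request:
{"op": "servo_tool", "data": {"increments": [[[-0.002,0,0,0,0,0,-1],[-0.004,0,0,0,0,0,-1],[-0.006,0,0,0,0,0,-1],[-0.008,0,0,0,0,0,-1],[-0.01,0,0,0,0,0,-1],[-0.012,0,0,0,0,0,-1],[-0.014,0,0,0,0,0,-1],[-0.0155,0,0,0,0,0,-1],[-0.0165,0,0,0,0,0,-1]]]}}

```text
time_s: 22.7
tool_pos: [0.578, -0.067, 0.0942]
tool_rot: [180.0, -0.1, 48.0]
force: [4.4, 4.2, 0.8]
grip_width: 0.0006
```

```bash
python3 st.py q2
```

```text
t 22.7 v [78.2 -0.9 94.2] rot [ 1.7998e+02 -9.0000e-02  4.8010e+01] Fv [ 6.08 -0.46  0.75] g 0.0006
```

Request:
{"op": "servo_tool", "data": {"increments": [[[-0.0015,0,0,0,0,0,-1],[-0.0025,0,0,0,0,0,-1],[-0.0025,0,0,0,0,0,-1]]]}}

```text
time_s: 23.1
tool_pos: [0.5779, -0.067, 0.0944]
tool_rot: [179.9, -0.3, 48.1]
force: [5.8, 6.2, -1.3]
grip_width: 0.0003
```

```bash
python3 st.py q3
```

```text
t 23.1 v [78.1 -0.9 94.4] rot [179.92  -0.25  48.1 ] Fv [ 8.5  -0.19 -1.27] g 0.0003
```

View pics/q3.png

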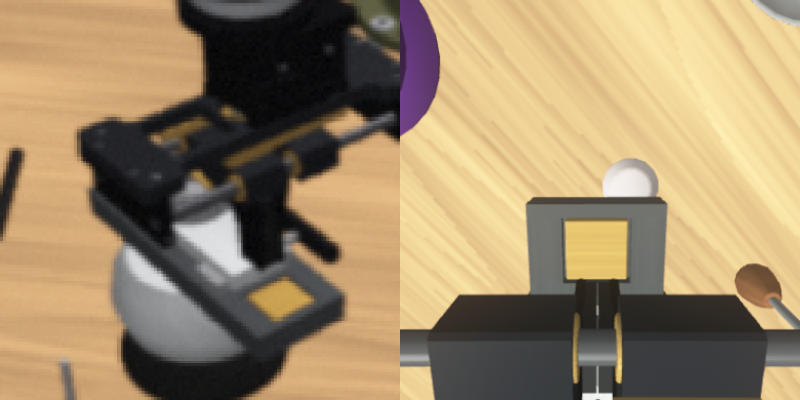

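Stalled at x = 78.1 with rising force: the slot's end is on the stud and the blank is fully exposed. Coming clear now.

Request:
{"op": "servo_tool", "data": {"increments": [[[0.006,0,0,0,0,0,-1],[0.02,0,0,0,0,0,-1],[0.035,0,0,0,0,0,-1],[0.04,0,-0.03,0,0,0,-1],[0.04,0,-0.07,0,0,0,-1],[0.04,0,-0.11,0,0,0,-1],[0,0,-0.14,0,0,0,-1],[-0.045,0,-0.15,0,0,0,-1],[-0.09,0,-0.15,0,0,0,-1],[-0.135,0,-0.15,0,0,0,-1],[-0.18,0,-0.15,0,0,0,-1],[-0.2,0,-0.15,0,0,0,-1],[-0.2,0,-0.15,0,0,0,-1],[-0.2,0,-0.15,0,0,0,-1]]]}}

```text
time_s: 24.6
tool_pos: [0.4429, -0.2171, 0.2442]
tool_rot: [-180.0, -0.0, 48.0]
force: [-0.1, 1.3, 0.3]
grip_width: 0.0003
```

```bash
python3 st.py; python3 - <<'E'
from h import *
c=cam('scene','s9.png'); w=cam('wrist','w9.png'); cam('top','t9.png')
f=c['frame']
cv2.imwrite('pics/f9.png',cv2.resize(f[180:290,190:310],(654,600),interpolation=3))
E
```

```text
t 24.6 v [-123.7   -0.9  244.2] rot [-1.7999e+02 -4.0000e-02  4.8040e+01] Fv [0.86 0.95 0.28] g 0.0003
```

View pics/f9.png

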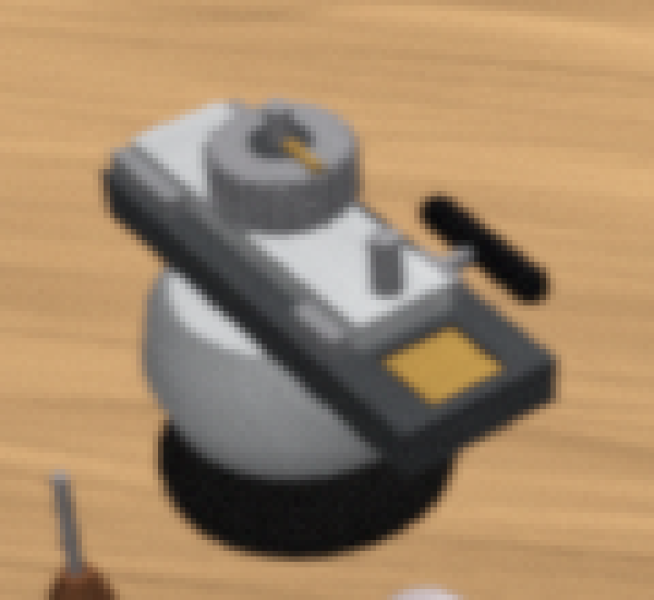

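View pics/w9.png

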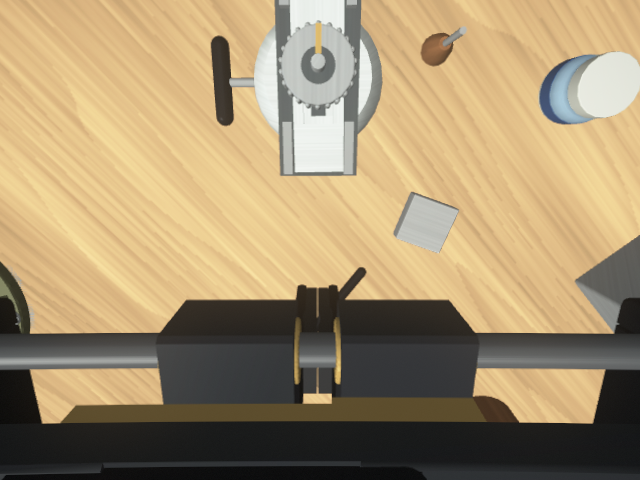

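View pics/s9.png

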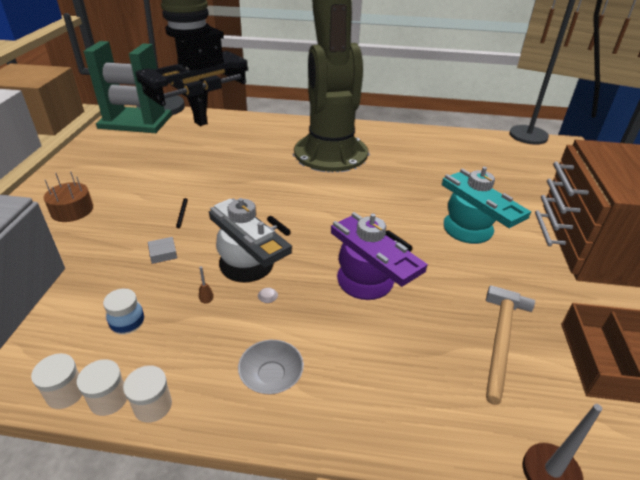

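```bash
python3 - <<'E'
from h import *
c=env.read_camera('wrist'); w=atz(c,[[319,22],[318.3,52]],.1535); v=[w2v(a)*1e3 for a in w]; d=v[0]-v[1]; print('index',v[0][:2],np.degrees(np.arctan2(d[1],d[0])))
s=env.read_camera('scene'); print('post',w2v(atz(s,[[261.2-1,224.2+.7]],.146)[0])*1e3)
print('post pred',proj(s,[v2w(.063,-.001,.146)]))
a=cv2.imread('pics/scene0.png').astype(int);b=s['frame'].astype(int)
m=(np.abs(a-b).max(2)>40).astype(np.uint8); n,l,st,ce=cv2.connectedComponentsWithStats(m)
print([st[i].tolist() for i in range(1,n) if st[i,4]>6])
E
```

```text
index [24.61932697 -1.9014441 ] -1.3006179452270836
post [ 68.3818366  -3.8324365 146.       ]
post pred [[259.78901983 222.99050171]]
[[159, 0, 66, 103, 3211], [308, 0, 25, 56, 586], [351, 0, 29, 77, 1215], [563, 0, 77, 106, 2785], [198, 21, 7, 6, 26], [328, 50, 7, 4, 17], [226, 59, 23, 25, 211], [303, 58, 7, 49, 186], [589, 73, 6, 8, 28], [138, 75, 8, 11, 25], [222, 75, 17, 6, 30], [183, 77, 38, 50, 883], [348, 87, 7, 6, 25], [327, 92, 20, 4, 62], [356, 99, 4, 10, 22], [587, 99, 4, 2, 7], [593, 100, 4, 3, 7], [602, 102, 4, 2, 7], [617, 122, 11, 23, 59], [214, 199, 20, 12, 130], [236, 203, 18, 11, 66], [231, 212, 17, 4, 30], [235, 218, 21, 9, 81], [257, 223, 7, 12, 68], [256, 229, 24, 22, 274]]
```

```bash
python3 - <<'E'
from h import *
s=env.read_camera('scene'); a=cv2.imread('pics/scene0.png');b=s['frame']
cv2.imwrite('pics/p.png',np.hstack([cv2.resize(x[212:248,248:288],(400,360),interpolation=0) for x in (a,b)]))
print(proj(s,[v2w(.088,0,.146),v2w(.063,0,.146),v2w(.068,0,.146)]))
c=cam('wrist')
# strap tail (x=-75 when back) & nose
print(proj(c,[v2w(-.075,0,.122),v2w(-.080,0,.11),v2w(0,0,.168)]))
E
```

```text
[[267.98649297 229.09295745]
 [260.22434646 222.79145579]
 [261.7560539  224.03496881]]
[[315.82731065 168.46811972]
 [315.86536246 173.15617665]
 [315.65447646  57.27314857]]
```

View pics/p.png

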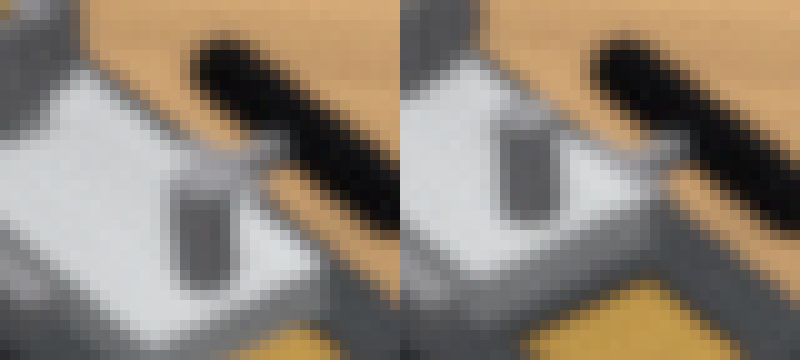

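The post shifted (−7.4, −6.5) px, against (−7.8, −6.3) predicted for 25 mm, so the strap is fully back. Handing in.

```bash
python3 - <<'E'
from h import *
print(env.get_obs()['force'],env.sign_off())
E
```

```text
the job is handed in; nothing more can be done
[-0.11478607 -0.18537904 -0.28651427] None
```

The blank is free. I rolled the nut anticlockwise about two turns with the closed fingertip around its rim. I then pushed the strap back by its post until it stalled, withdrew the arm and handed the job in at about 25 s of the 72 s allowed.

**Last checks**
- **Nut:** the index bar ended 1–2° short of two full turns, so about 12.54 rad and not past the mark. I followed it with the wrist and scene cameras through both turns.
- **Strap:** it stalled at its stop with about 8.5 N on the finger. Comparing the post's position in the scene images before and after gives a shift of about 25 mm.
- **Blank and bench:** the blank is uncovered and still in its pocket. In the scene camera, nothing else on the bench had moved. The ring is not visible in that view, and I did not check it separately.
- **Forces:** the highest fingertip force I read was about 9 N. The arm was clear at hand-in, reading under 0.5 N.

**Checks that disagreed**
- **Fingertip height:** the fingertip showed up about 36 mm above the reported TCP in the camera images. I confirmed this by careful contact tests and allowed for it in every height.
- **Post position:** a direct pixel reading put the post 68 mm from the nut axis instead of 63 mm. Both the point of contact and the before-and-after comparison support about 63 mm.

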